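Snap the green slide plate under the microscope's stage clips

ROBOT

A 7-joint arm with a two-finger parallel gripper is mounted at the origin on the work surface. World frame = base frame: x ahead of the robot, y to its left, z up, the work surface at z = 0. Lengths are in mm, angles in rad, forces in N, time in s.
With the tool pointing down it reaches from about 425 to 800 mm from the base axis. Payload 8.3 kg.
Tool frame: the origin (TCP) lies midway between the tips of the shut fingers; the grasp point (between the pads) lies 19 mm behind it (tcp_to_grasp is the distance from the TCP to the grasp point, in mm); z points along the fingers, y is the line along which they close (so a half turn about z gives the same grasp; the last joint's range is limited). The gripper opens to 85 mm and grips with 20 to 120 N. Pads are 22 mm wide; open, the fingers measure 114 mm over their backs; the gripper's body (76 mm by 85 mm) begins 54 mm behind the grasp point. The pads swing forward as they close: fully open they stand 13 mm farther back than shut.
Start: joints at [-1.18, 0.383, 0.016, 1.37, -0.006, 1.388, -0.046], TCP at [273.938, 561.748, 231.279] pointing down, gripper open.
Joint ranges: [-2.95, 2.95], [-0.25, 2.06], [-1.52, 1.56], [0.18, 2.33], [-1.44, 4.58], [0.02, 2.06], [-3.01, 3.01]. Speed limits (rad/s): [2.39, 2.39, 3.01, 3.01, 3.14, 3.14, 3.14].

INTERFACE

Orientations are given as [roll, pitch, yaw] about the fixed x, y, z axes, in that order (R = Rz(yaw) Ry(pitch) Rx(roll)).
In Python, from cell import * gives the robot as it stands.
- The arm moves only by the tool play_rows, never from a script. Its arguments are lists of equal length, an entry for each row: "slide": the shift along the tool's x, y, z in cm, a list of three; "turn": the turn, a rotation vector about the tool's x, y, z in degrees, a list of three; "gripper": the gripper's target within -1 to 1 (shut at 1, half-way at 0, fully open at -1). In form: {"slide": [[tx, ty, tz], ...], "turn": [[ax, ay, az], ...], "gripper": [gripper, ...]}. A call has 1 to 20 rows; each row is the pose to reach, as a shift and turn from the pose commanded when the call began, along the tool's axes at that moment; what a row does not reach only later rows make up. A row lasts 1/8 s, in which the tool goes at most 62.5 mm and 10.7 degrees, less where a joint would pass 70% of its speed; a pose out of reach is approached as far as the arm can. A call with a gripper value outside its range is refused whole. The fingers move at their own pace and stop on an object; the grip force is fixed at half the most. Time passes only in rows, so rows that repeat a pose let the fingers close. It gives the time, the measured TCP pose, the force, the opening and the grip force at its end, in the units of the state.
- state(): the state, without advancing time (a new reading comes with each control period).
- get_image(name): name is "scene" or "top" or "wrist"; returns a dict with "image" (384x512x3 uint8, red, green, blue), "range_z" (384x512 float32, mm along the optical axis (not along the pixel's ray), 0 where there is no reading), "fovy" (degrees; the focal length in pixels is half the picture's height over the tangent of half this angle, whatever the lens; pixels are square), "cx", "cy" (the principal point, pixels), "pose" (4x4, takes a point from camera to world coordinates); the wrist camera has in their place "T_tool_cam" (4x4, takes a point from camera to tool coordinates, whose origin is the TCP and whose axes are the flange's). Camera axes: x right, y down, z forward; pixel columns grow to the right and rows downward; lengths in mm; the calibration is good to about 2 mm. A picture is of the moment at which its call begins: read the wrist's pose just before it.
- close_job(): hands the job in; it is judged then, once.
Trained networks look in a picture, given as the dict that the camera call returned (one of the last four; its "shot" number tells which), for a name from the list of things; names that differ only in an ending like _2 or _b are one class to them, and where a whole thing is asked for, a point or a joint stands for the part that bears it (a point fixed in the world has none). Each returns a list of dicts, best first, with "confidence" (0 to 1); they miss things now and then, are a little off and sometimes report something else, mostly with a low value. They report only what shows in the picture. A call takes as long as a camera call. They do not tell look-alikes from the thing itself.
- masks_of(target, picture): "pixels" (384x512 bool, what is visible of it).
- landmark_of(target, picture): "xyz" ([x, y, z] in mm, in the coordinates of the camera as it stood for that picture, good to about 4 mm: a listed point, or the origin of a listed thing).
The state is a dict: "clock": time; "joint_pos": joint angles; "dq": joint speeds; "joint_torque": joint torques, N m; "ee_pos": TCP position; "orientation": TCP orientation; "force": force on the tool from outside, world axes, zero at the start; "wrist_torque": the same for the moment, N m; "grip_width": opening from 0.0 (shut) to 1.0 (fully open); "finger_force": force on a finger pad.
Only numpy, scipy, OpenCV 4.12 (cv2) and the standard library are available. Lean on these libraries where they do the work, as an engineer would, in place of code of your own. Each camera call takes 0.05 s, during which the arm holds its last target. There are 200 camera calls.

TASK

Pick up the green glass plate by its black grip and slide it, glass first, flat along the microscope's stage, under both sprung clips, until both clips have ridden over the glass and snapped down behind its back edge. How far that is has to be felt: push gently, stop soon after the snap and never ram the glass into the hard stops behind. Then let go, leave it locked there, and do not disturb the amber plate or the other things on the desk.

Things in the scene. Friction and masses are not known exactly. Their poses are not given: they have to be found in the camera images.
- green_plate_mid (a point): Plate to load: green glass pane 60 x 54 mm, 5 mm thick, lying flat, in a black carrier of about 75 g in all. Point: centre of the pane, 2.5 mm above its underside. x runs from the grip towards the glass's front edge, z up. Pane reaches 30 mm before and behind this point, 27 mm to each side; from its back edge a tail 14 mm wide, 5 mm thick runs to 112 mm behind this point.
- green_plate_grip (a point): Grip of the green plate: upright black block at the end of its tail, 24 mm long (plate x), 14 mm wide (plate y), from the plate's underside to 34 mm above it. Point: in its middle, 22 mm above the underside, 100 mm behind the pane's centre (x = -100 mm). Axes as the plate's. Take it by its two sides, along plate y.
- green_plate: The same green plate; origin under the centre of its pane, on its underside, axes as above.
- amber_plate_mid (a point): A second plate of the same shape with amber glass, lying on the desk; centre of its pane, axes and sizes as the green one's. Leave alone.
- stage: Small white microscope, fixed. Origin on the desk under the nominal centre of the loaded pane (head at its nominal place); x is the push-in direction, z up. Deck: black, flat, 84 mm wide, top 40 mm above the desk, from x = -63 mm (open entry edge, only a 14 mm high foot below) to +85 mm. Camera column at x = +105 to 225 mm, 0.19 m tall; nothing over the deck but the clips. Glass and microscope must not press on each other by over 20 N.
- stage_channel (a point): Middle line of the deck's top, at x = 0 of the microscope, axes as its own. Two guide strips 4.5 mm high leave a channel 59 mm wide from x = -36 to +45 mm, flaring to about 66 mm at x = -58 mm. A metal head (clips, two hard stops, spring buffer) is set anywhere from 3 mm before to 17 mm beyond its nominal place along x, not reported: all x values given with the clips shift with it.
- clip_l (a joint): Sprung leaf clip at stage y = +21 mm, 10 mm wide, hinged at x = +43 mm; 0 rad down, about 0.05 with its nose riding on the glass, near 0 again when snapped down behind it. Round nose from x = -37.5 to -31.5 mm, 1 mm above the deck when down; before it a sloped lip rises to 8 mm at x = -48 mm. The pane lifts it when pushed along the deck (3 to 12 N for both clips).
- clip_r (a joint): Same, at stage y = -21 mm. Pushing the pane in, by its centre's x: buffer met at -7.5 mm (2 N, then 0.4 N per mm more); both noses drop behind the pane's back edge at -1.5 mm; rigid stops met at +0.5 mm (then the force shoots up). When let go, the buffer presses the pane back against the noses, which lock it.
- stapler: Black plastic stapler, 130 x 36 x 55 mm; origin at the middle of its underside. Leave alone.
- tape_dispenser: Steel tape dispenser, 160 x 60 x 95 mm; origin at the middle of its underside. Leave alone.
- pen_mug: Blue ceramic mug of pens, 82 mm across, 150 mm tall with the pens; origin at the middle of its underside. Leave alone.
- sharpener: Red plastic pencil sharpener, 26 x 16 x 13 mm; origin at the middle of its underside. Leave alone.
Not all that is in view belongs to the job. What is shaped like the green_plate but blue is not meant.

How it is judged (in metres and radians):
On the way, in this order (a step that is already met when the one before it is completed fails the run):
1. the green plate is lifted clear of the desk (height (world z) of green_plate_mid above 0.035 m), for 0.2 s.
2. the glass lies on the deck in the channel with both clips riding on it (y of green_plate_mid in the frame of stage between -0.005 and 0.005 m and angle between the x axis of green_plate_mid and the x axis of stage, either way round below 0.08 rad and value of joint each of clip_l, clip_r above 0.03 rad and height (world z) of green_plate_mid below 0.048 m and x of green_plate_mid in the frame of stage above -0.062 m), for 0.2 s.
At the end, for the whole second after the job is handed in: The green plate lies flat on the deck in the channel (within 5 mm of its middle line, square within 4.5 degrees, centre of the pane from 8 mm before to 22 mm beyond the nominal loaded place along the push), both clips are back down behind its back edge (each below 0.015 rad), and it is at rest (y of green_plate_mid in the frame of stage between -0.005 and 0.005 m and angle between the x axis of green_plate_mid and the x axis of stage, either way round below 0.08 rad and value of joint each of clip_l, clip_r below 0.015 rad and x of green_plate_mid in the frame of stage between -0.008 and 0.022 m and height (world z) of green_plate_mid between 0.04 and 0.045 m and angle between green_plate_mid's own z axis and vertical below 0.05 rad and linear speed of green_plate below 0.01 m/s); the robot touches nothing.
It fails at once if the green plate and the microscope (deck, clips, stops) are pressed together with more than 20 N (contact force between green_plate and stage above 20 N).
It fails at once if the amber plate is moved more than 15 mm (distance of amber_plate_mid from where it was at the start of the episode above 0.015 m).
It fails at once if the stapler, tape dispenser, mug of pens or sharpener is moved more than 15 mm (distance of any of stapler, tape_dispenser, pen_mug, sharpener from where it was at the start of the episode above 0.015 m).
It also fails if it takes over 72 s, if anything falls off the work surface, if the arm or the gripper's body presses on something with over 40 N, if the wrist force passes 120 N, or if a joint passes its speed limit or range.

## Working session

There is one attempt and no reset: what is moved stays moved. The work goes in short steps, Python scripts to look and compute and a tool call to move; the robot and the scene stay as the last step left them, time stands still between calls to the robot, and variables do not carry over. Pictures are saved under pics/ and viewed, at most 13 in all, crops included, and the job is handed in when it is done.

Besides the shell and the picture viewer there is one more tool, called after "Emit:" by a JSON object that holds its "api" and its "payload". play_rows: Moves the arm, as the interface text tells. Its arguments: {"type":"object","properties":{"slide":{"type":"array","items":{"type":"array","items":{"type":"number"}}},"turn":{"type":"array","items":{"type":"array","items":{"type":"number"}}},"gripper":{"type":"array","items":{"type":"number"}}},"required":["slide","turn","gripper"]}

```bash
mkdir -p pics; cat > h.py <<'E'
from cell import *
import numpy as np, cv2
from scipy.spatial.transform import Rotation as R
def toolT():
    s=state(); T=np.eye(4); T[:3,:3]=R.from_euler('xyz',s['orientation']).as_matrix(); T[:3,3]=s['ee_pos']; return T
def shot(n):
    T=toolT(); p=get_image(n); p['W']=T@np.array(p['T_tool_cam']) if n=='wrist' else np.array(p['pose']); return p
def cloud(p):
    z=p['range_z']; f=192/np.tan(np.radians(p['fovy'])/2)
    v,u=np.mgrid[:384,:512]
    c=np.stack([(u-p['cx'])*z/f,(v-p['cy'])*z/f,z,np.ones_like(z)],-1)
    return (c@p['W'].T)[...,:3]
def lm(t,p):
    return [(np.round((p['W']@np.append(d['xyz'],1))[:3],1),round(d['confidence'],2)) for d in landmark_of(t,p)]
def mk(t,p): return [(d['pixels'],d['confidence']) for d in masks_of(t,p)]
def save(p,n,crop=None,s=1):
    im=p['image'][...,::-1]
    if crop: im=im[crop[1]:crop[3],crop[0]:crop[2]]
    cv2.imwrite('pics/'+n,cv2.resize(im,None,fx=s,fy=s,interpolation=cv2.INTER_CUBIC))
E
python3 - <<'E'
from h import *
print(state())
a=shot('scene');b=shot('top')
cv2.imwrite('pics/a.png',np.vstack([a['image'],b['image']])[...,::-1][:, :] if 0 else cv2.resize(np.hstack([a['image'],b['image']])[...,::-1],(800,300)))
save(b,'top.png',None,1.5)
for t in ['green_plate_mid','green_plate_grip','amber_plate_mid','stage','stage_channel','stapler','tape_dispenser','pen_mug','sharpener']:
    for n,p in(('scene',a),('top',b)): 
        print(t,n,lm(t,p),[tuple(np.argwhere(m).mean(0).round()[::-1]) for m,c in mk(t,p)])
E
```

```text
{'clock': 0.0, 'joint_pos': array([-1.17990587,  0.38419873,  0.01635658,  1.37118358, -0.006305  ,
        1.38822302, -0.04652399]), 'dq': array([ 2.47995247e-04,  4.56738659e-04,  6.12020809e-05,  1.23916815e-03,
        8.35786807e-04, -2.67201018e-05,  8.07995511e-04]), 'joint_torque': array([ 3.28593824e-04, -6.27617025e+01,  8.44791848e-01, -3.71805811e+01,
        1.67423836e-02,  1.47950248e-02,  4.62720976e-06]), 'ee_pos': array([273.71325879, 561.29494019, 230.28999878]), 'orientation': array([-3.13962896e+00,  2.38877513e-05,  2.68785701e+00]), 'force': array([ 0.39515134,  0.71229307, -0.23438999]), 'wrist_torque': array([ 0.01012401, -0.02612347, -0.00548541]), 'finger_force': 0.0, 'grip_width': 1.0016748926310453}
green_plate_mid scene [(array([625.4,  53. ,   4. ]), 0.92), (array([420.3,  11.6,  -0.5]), 0.91), (array([ 640.2, -373.4,    1. ]), 0.86), (array([ 428. , -181.7,    2.2]), 0.82), (array([ 440.4, -313.8,   -3.8]), 0.79)] [(np.float64(200.0), np.float64(187.0)), (np.float64(271.0), np.float64(220.0)), (np.float64(152.0), np.float64(241.0)), (np.float64(155.0)
[... 2238 characters left out ...]
.0))]
tape_dispenser scene [(array([294.4, 356.3,  -2.4]), 0.78)] [(np.float64(331.0), np.float64(122.0))]
tape_dispenser top [(array([292.6, 362. ,  -0.9]), 0.82)] [(np.float64(149.0), np.float64(273.0))]
pen_mug scene [(array([803.3, -67.7,  -1.7]), 0.89), (array([ 428.4, -180.7,   -1.1]), 0.16)] [(np.float64(254.0), np.float64(263.0))]
pen_mug top [(array([798.1, -68.5,  -1. ]), 0.69)] [(np.float64(291.0), np.float64(107.0))]
sharpener scene [(array([717.7, -89.3,   3.2]), 0.53)] [(np.float64(241.0), np.float64(248.0))]
sharpener top [(array([294.6, 359.5,   2. ]), 0.74), (array([710. , -90.9,   5.7]), 0.36)] [(np.float64(297.0), np.float64(140.0)), (np.float64(323.0), np.float64(224.0))]
```

View pics/top.png

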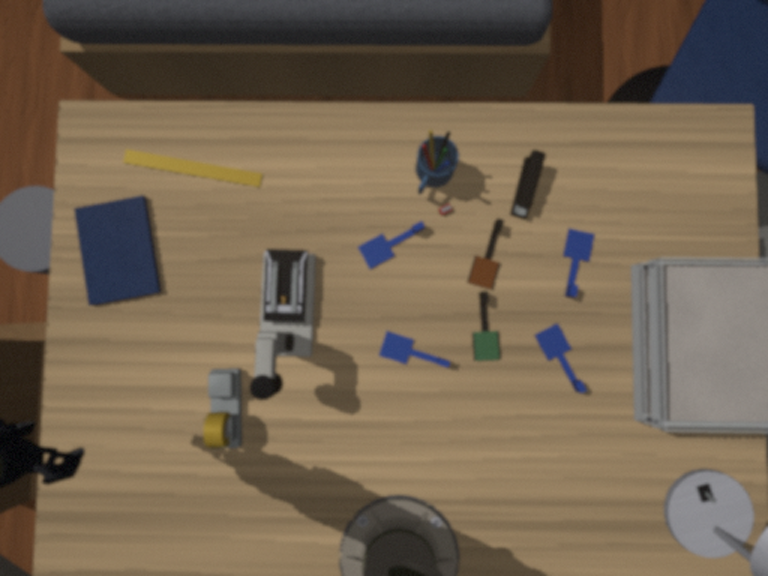

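View pics/a.png

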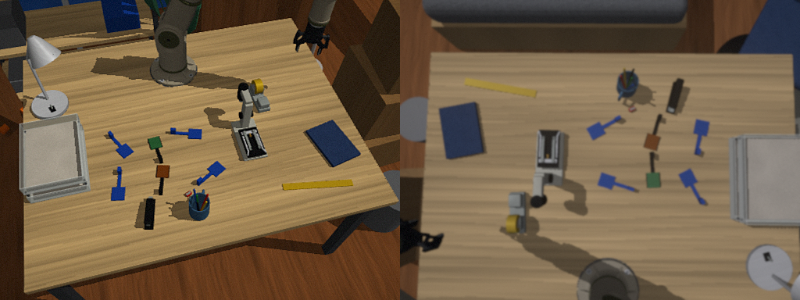

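Top view (768x576 view): the glass plates are green at (487,346), grip at (484,298); amber at (484,272); blue ones at (377,251), (397,347), (554,342) and (579,245). The only green pane is (487,346). The microscope is at (287,300), with its column towards the robot. I'll move the wrist camera over the microscope first.

```bash
cat >> h.py <<'E'
def plan(x,y,z,yaw):
    T=toolT(); G=R.from_euler('xyz',[np.pi,0,yaw]).as_matrix()
    print('slide cm',np.round(T[:3,:3].T@(np.array([x,y,z])-T[:3,3])/10,2),'turn deg',np.round((R.from_matrix(T[:3,:3].T@G)).as_rotvec(degrees=True),2))
E
python3 - <<'E'
from h import *
plan(600,234,330,np.pi)
p=shot('wrist');print(np.array(p['T_tool_cam']).round(2),p['fovy'])
E
```

```text
slide cm [-43.67 -15.17  -9.88] turn deg [-0.0e+00 -1.0e-02 -2.6e+01]
[[   0.     -0.95   -0.32   82.67]
 [   1.      0.      0.      0.28]
 [   0.     -0.32    0.95 -142.96]
 [   0.      0.      0.      1.  ]] 64.30393281930948
```

Emit:
{"api": "play_rows", "payload": {"slide": [[0, 0, -5], [-4, -1.4, -9.8], [-9, -3, -9.8], [-14, -5, -9.8], [-19, -6.6, -9.8], [-24, -8.4, -9.8], [-29, -10, -9.8], [-34, -12, -9.8], [-39, -13.6, -9.8], [-43.7, -15.2, -9.8], [-43.7, -15.2, -9.8], [-43.7, -15.2, -9.8]], "turn": [[0, 0, 0], [0, 0, -3], [0, 0, -6], [0, 0, -9], [0, 0, -12], [0, 0, -15], [0, 0, -18], [0, 0, -21], [0, 0, -24], [0, 0, -26], [0, 0, -26], [0, 0, -26]], "gripper": [-1, -1, -1, -1, -1, -1, -1, -1, -1, -1, -1, -1]}}

```text
clock: 3.45
ee_pos: [599.9, 234.0, 329.1]
orientation: [3.141, -0.001, 3.141]
force: [-0.2, 0.7, -0.5]
grip_width: 1.001
finger_force: 0.0
```

```bash
python3 - <<'E'
from h import *
p=shot('wrist'); save(p,'w1.png',None,1.5)
print(lm('stage',p),lm('stage_channel',p),lm('clip_l',p),lm('clip_r',p))
np.savez('w1.npz',c=cloud(p),im=p['image'])
c=cloud(p); z=c[...,2]; 
h,e=np.histogram(z,bins=np.arange(-6,70,2)); print(list(zip(e.astype(int),h)))
m=(z>36.5)&(z<42.5)
print(m.sum(),c[m].min(0),c[m].max(0),cv2.minAreaRect(c[m][:,:2].astype(np.float32)))
E
```

```text
Traceback (most recent call last):
  File "h.py", line 14, in lm
    return [(np.round((p['W']@np.append(d['xyz'],1))[:3],1),round(d['confidence'],2)) for d in landmark_of(t,p)]
                                                                                               ~~~~~~~~~~~^^^^^
ValueError: it knows: amber_plate_mid, green_plate, green_plate_grip, green_plate_mid, pen_mug, sharpener, stage, stage_channel, stapler, tape_dispenser
```

View pics/w1.png

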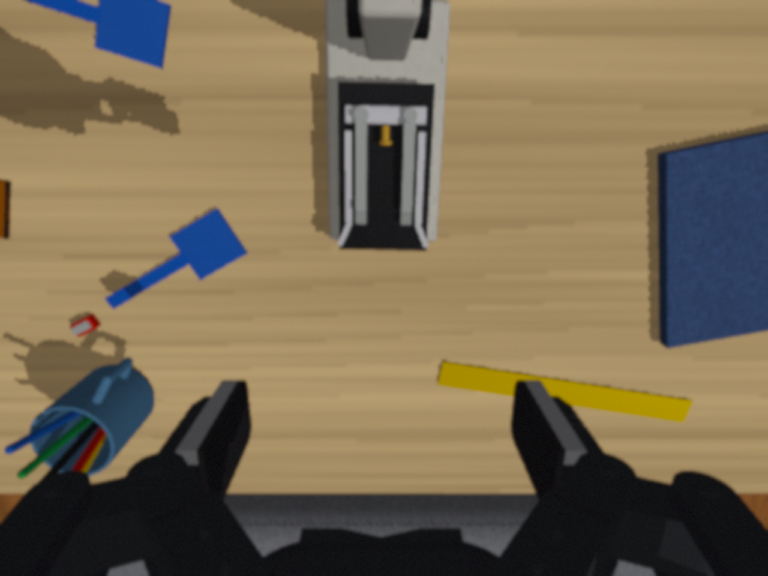

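```bash
python3 - <<'E'
from h import *
p=shot('wrist'); print(lm('stage',p),lm('stage_channel',p))
c=cloud(p); z=c[...,2]; g=p['image'].mean(-1)
np.savez('w1.npz',c=c,im=p['image'],W=p['W'],cx=p['cx'],cy=p['cy'],f=192/np.tan(np.radians(p['fovy'])/2))
u0,u1=212,305
for v in range(50,172,6):
    print(v,'x',c[v,256,0].round(), 'lvl',''.join('#' if q>150 else '+' if q>80 else '.' for q in g[v,u0:u1]),z[v,[222,238,243,257,270,276,290]].round())
E
```

```text
[(array([555.8, 235.3,   4.7]), 0.88)] [(array([555.3, 239.7,  40.3]), 0.86)]
50 x 464.0 lvl +++++++++++++++++#+++###+++++++++###################################################+++++++++ [15. 15. 13. 14. 14. 15. 14.]
56 x 474.0 lvl ++++++++++++.....................................................+++++++++++++######+++++++++ [14. 41. 41. 41. 39. 41. 13.]
62 x 481.0 lvl ....++++++++................................................................++#####++++++++++ [16. 40. 41. 40. 39. 42. 15.]
68 x 488.0 lvl ++++++++++++................................................................++#####++++++++++ [15. 41. 43. 40. 41. 40. 13.]
74 x 496.0 lvl ++++++++++++.....+++++++++++++++#####################++++++++++++######+...++######++++++++++ [13. 53. 53. 46. 54. 46. 12.]
80 x 503.0 lvl ++++++++++++.....++##+++++++++++#####################+++++++++++######++...++#####+++++++++++ [14. 54. 52. 47. 54. 45. 15.]
86 x 511.0 lvl ++++++++++++............+++++++++..........++++.........+++++++++..........++#####+++++++++++ [15. 52. 51. 50. 53. 40. 14.]
92 x 518.0 lvl +++..+++++++....++###+++++++++++..
[... 1201 characters left out ...]
4. 15.]
146 x 591.0 lvl +++++++++++++....++##++.++++++++......................++++++++.++##++...++####+++++++++++++++ [14. 48. 40. 42. 48. 45. 12.]
152 x 599.0 lvl +++++++++++++...++##++.........................................++##++..++#####+++++++++++++++ [15. 41. 41. 41. 40. 45. 10.]
158 x 608.0 lvl +++++++++++++++##++...............................................++##+++####++++++++++++++++ [15. 41. 41. 41. 42. 40. -1.]
164 x 617.0 lvl ++++++++++++++++....................................................+++++++++++++++++++++++++ [ 1. 42. 40. 40. 40. 41.  1.]
170 x 636.0 lvl +++++++++++++++++++++++++++++++++++++++++++++++++++++++++++++++++++++++++++++++++++++++++++++ [2. 1. 3. 1. 0. 2. 2.]
```

```bash
python3 - <<'E'
from h import *
d=np.load('w1.npz');W=d['W'];f=float(d['f']);cx=float(d['cx']);cy=float(d['cy']);g=cv2.GaussianBlur(d['im'].mean(-1).astype(np.float32),(3,3),0)
def pt(u,v,z):
    r=W[:3,:3]@np.array([(u-cx)/f,(v-cy)/f,1]); return W[:3,3]+r*(z-W[2,3])/r[2]
def cross(v,a,b,th): # first crossing from a to b
    s=1 if b>a else -1
    for u in range(a,b,s):
        A,B=g[v,u],g[v,u+s]
        if (A-th)*(B-th)<=0 and A!=B: return u+s*(th-A)/(B-A)
def fit(name,a,b,th,z,rows):
    P=[pt(cross(v,a,b,th),v,z) for v in rows if cross(v,a,b,th) is not None]; P=np.array(P)
    k=np.polyfit(P[:,0],P[:,1],1); r=P[:,1]-np.polyval(k,P[:,0]); P=P[abs(r)<1.5]; k=np.polyfit(P[:,0],P[:,1],1)
    print(name,len(P),'slope',k[0].round(4),'y@557',np.polyval(k,557).round(2),'y@620',np.polyval(k,620).round(2),'sd',np.std(P[:,1]-np.polyval(k,P[:,0])).round(2)); return k
rows=range(88,148,2)
fit('deckL',222,230,60,40,range(58,156,2)) if 0 else None
# bright-strip: peak positions
for nm,(a,b) in {'L':(227,236),'R':(274,284)}.items():
    P=[]
    for v in rows:
        w=np.clip(g[v,a:b]-100,0,None)
        if w.sum()>0:P.append(pt((w*np.arange(a,b)).sum()/w.sum(),v,44.5))
    P=np.array(P);k=np.polyfit(P[:,0],P[:,1],1);print('strip',nm,k[0].round(4),np.polyval(k,[557,620]).round(2),np.std(P[:,1]-np.polyval(k,P[:,0])).round(2))
fit('blackL out',220,228,70,40,range(60,72,1))
fit('blackL2',222,229,70,40,rows)
fit('blackR2',283,288,70,40,rows)
# entry edge: per column, last black row
P=[]
for u in range(234,280,2):
    col=g[:,u]
    for v in range(158,175):
        if col[v]<70<=col[v+1]:P.append(pt(u,v+(70-col[v])/(col[v+1]-col[v]),40));break
P=np.array(P);k=np.polyfit(P[:,1],P[:,0],1);print('entry x@236',np.polyval(k,236),'slope',k[0])
P=[]
for u in range(232,284,2):
    col=g[:,u]
    for v in range(60,48,-1):
        if col[v]<70<=col[v-1]:P.append(pt(u,v-(70-col[v])/(col[v-1]-col[v]),40));break
P=np.array(P);k=np.polyfit(P[:,1],P[:,0],1);print('rear x@236',np.polyval(k,236),'slope',k[0])
for u in (238,240,242,268,270,272):
    print(u,g[140:158,u].round(),)
print(pt(240,149,48),pt(270,149,48))
E
```

```text
strip L -0.0161 [204.71 203.7 ] 0.18
strip R 0.0085 [269.39 269.93] 0.69
blackL out 12 slope -0.0094 y@557 195.84 y@620 195.24 sd 0.07
blackL2 30 slope -0.0155 y@557 195.3 y@620 194.33 sd 0.1
blackR2 27 slope 0.0258 y@557 277.27 y@620 278.9 sd 0.79
entry x@236 619.3938494183631 slope 0.016933536197680267
rear x@236 472.792427001836 slope 0.03226657831441233
238 [131. 127. 124. 123. 123. 123. 123. 121. 112.  92.  63.  39.  27.  24.
  24.  24.  24.  24.]
240 [133. 129. 126. 124. 124. 124. 123. 121. 112.  92.  64.  39.  27.  25.
  25.  24.  24.  23.]
242 [116. 113. 110. 108. 107. 107. 107. 104.  97.  80.  56.  36.  27.  25.
  25.  24.  24.  24.]
268 [129. 126. 122. 121. 121. 121. 121. 120. 115. 101.  78.  51.  33.  27.
  26.  26.  26.  26.]
270 [133. 129. 125. 123. 123. 124. 124. 122. 117. 104.  80.  52.  34.  27.
  26.  25.  26.  26.]
272 [122. 118. 113. 110. 109. 109. 109. 107. 102.  90.  70.  47.  32.  27.
  26.  26.  26.  25.]
[593.61875932 216.73250142  48.        ] [593.44323796 258.6394376   48.        ]
```

```bash
python3 - <<'E'
from h import *
d=np.load('w1.npz');W=d['W'];f=float(d['f']);cx=float(d['cx']);cy=float(d['cy']);g=cv2.GaussianBlur(d['im'].mean(-1).astype(np.float32),(3,3),0)
def pt(u,v,z):
    r=W[:3,:3]@np.array([(u-cx)/f,(v-cy)/f,1]); return W[:3,3]+r*(z-W[2,3])/r[2]
C=[]
for v in range(104,144,3):
    l=next(u for u in range(250,238,-1) if g[v,u]<70<=g[v,u-1]); L=l-(70-g[v,l])/(g[v,l-1]-g[v,l])
    r=next(u for u in range(260,275) if g[v,u]<70<=g[v,u+1]); r_=r+(70-g[v,r])/(g[v,r+1]-g[v,r])
    a,b=pt(L,v,51),pt(r_,v,51);C.append([a[0],(a[1]+b[1])/2,b[1]-a[1]])
C=np.array(C);k=np.polyfit(C[:,0],C[:,1],1);print('clip mid',k[0],np.polyval(k,[557,620]),C[:,2].mean())
plan(540,-172,260,np.pi)
E
```

```text
clip mid -0.017821884043101813 [237.34866334 236.22588465] 30.109127565204965
slide cm [  6.02 -40.66   6.93] turn deg [0.02 0.01 0.1 ]
```

Emit:
{"api": "play_rows", "payload": {"slide": [[0.6, -4, 0], [1.4, -9, 1], [2.1, -14, 2], [2.8, -19, 3], [3.5, -24, 4], [4.2, -29, 5], [5, -34, 6], [5.6, -38, 6.9], [6, -40.7, 6.9], [6, -40.7, 6.9], [6, -40.7, 6.9], [6, -40.7, 6.9]], "turn": [[0, 0, 0], [0, 0, 0], [0, 0, 0], [0, 0, 0], [0, 0, 0], [0, 0, 0], [0, 0, 0], [0, 0, 0], [0, 0, 0], [0, 0, 0], [0, 0, 0], [0, 0, 0]], "gripper": [-1, -1, -1, -1, -1, -1, -1, -1, -1, -1, -1, -1]}}

```text
clock: 5.25
ee_pos: [540.6, -171.7, 260.3]
orientation: [3.141, 0.0, -3.139]
force: [-0.6, 0.8, -0.4]
grip_width: 1.0
finger_force: 0.0
```

```bash
python3 - <<'E'
from h import *
p=shot('wrist'); save(p,'w2.png',None,1.5); c=cloud(p)
np.savez('w2.npz',c=c,im=p['image'],W=p['W'],cx=p['cx'],cy=p['cy'],f=192/np.tan(np.radians(p['fovy'])/2))
print(p['W'][:3,3])
for t in('green_plate_mid','green_plate_grip'):print(t,lm(t,p))
im=p['image'].astype(int); m=(im[...,1]>im[...,0]+15)&(im[...,1]>im[...,2]+8)
n,l,s,ce=cv2.connectedComponentsWithStats(m.astype(np.uint8)); i=1+s[1:,4].argmax(); m=l==i
q=c[m];print(s[i],ce[i],np.median(q,0),cv2.minAreaRect(q[:,:2].astype(np.float32)))
# grip top: high points
g=(c[...,2]>28)&(c[...,2]<42)&(c[...,0]>480)&(c[...,0]<560)&(abs(c[...,1]+170)<40)
print('grip',g.sum(),np.median(c[g],0),cv2.minAreaRect(c[g][:,:2].astype(np.float32)))
E
```

```text
[ 458.07523041 -171.56665719  403.25810057]
green_plate_mid [(array([ 636.2, -371.7,    3. ]), 0.98), (array([ 436.5, -318.9,    1.6]), 0.93), (array([423.7,  11. ,   0.6]), 0.86), (array([6.248e+02, 5.120e+01, 3.000e-01]), 0.72), (array([ 425.9, -173.2,   -1.6]), 0.56)]
green_plate_grip [(array([ 544.6, -352.6,   23.5]), 0.88), (array([671.6, -29.7,  26. ]), 0.66), (array([390.5, -87.1,  20. ]), 0.6), (array([ 527.1, -167.7,   23.7]), 0.58)]
[ 226   36   46   57 2274] [249.3289358   63.54001759] [ 427.40606095 -177.26627025    5.42907434] ((428.4102478027344, -176.75599670410156), (61.751121520996094, 51.34995651245117), 4.458712100982666)
grip 233 [ 527.36648667 -169.65198043   34.3970845 ] ((527.9737548828125, -169.61521911621094), (24.207962036132812, 13.81573486328125), 4.4145026206970215)
```

View pics/w2.png

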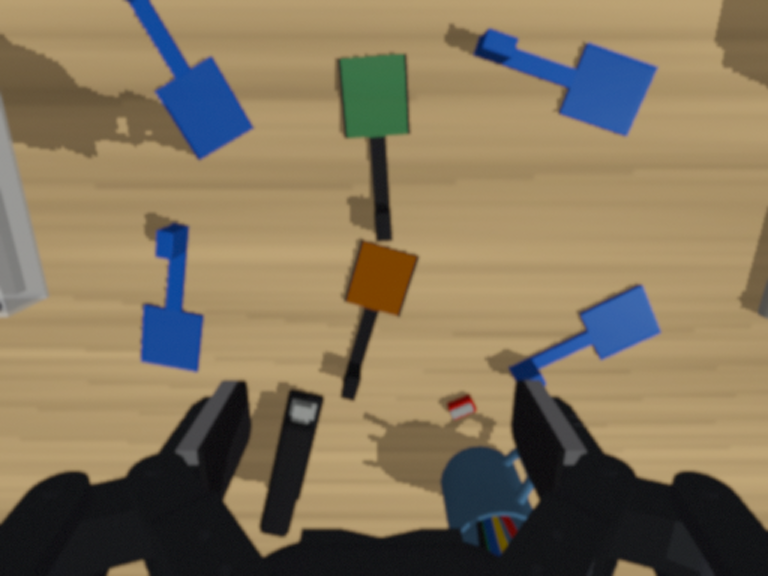

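The enlarged wrist view confirms it: the single green pane is at (373,95), with a black tail and its grip at (383,220). The amber pane is just behind at (381,277), and the four others are blue. Next is the grasp.

```bash
python3 - <<'E'
from h import *
plan(527,-169.6,6,-3.067)
E
```

```text
slide cm [ 1.34  0.28 25.43] turn deg [ 0.01  0.   -4.18]
```

Emit:
{"api": "play_rows", "payload": {"slide": [[0.5, 0.1, 3], [1.3, 0.3, 7], [1.3, 0.3, 12], [1.3, 0.3, 17], [1.3, 0.3, 20], [1.3, 0.3, 20], [1.3, 0.3, 20]], "turn": [[0, 0, -2], [0, 0, -4.2], [0, 0, -4.2], [0, 0, -4.2], [0, 0, -4.2], [0, 0, -4.2], [0, 0, -4.2]], "gripper": [-1, -1, -1, -1, -1, -1, -1]}}

```text
clock: 6.28
ee_pos: [528.1, -170.6, 61.7]
orientation: [-3.141, 0.002, -3.068]
force: [0.8, 1.1, 0.6]
grip_width: 1.001
finger_force: 0.0
```

```bash
python3 - <<'E'
from h import *
p=shot('wrist'); c=cloud(p)
im=p['image'].astype(int); m=(im[...,1]>im[...,0]+15)&(im[...,1]>im[...,2]+8)
n,l,s,ce=cv2.connectedComponentsWithStats(m.astype(np.uint8)); i=1+s[1:,4].argmax(); m=l==i
q=c[m];print(s[i],cv2.minAreaRect(q[:,:2].astype(np.float32)),np.median(q[:,2]))
g=(c[...,2]>29)&(c[...,2]<40)&(c[...,0]>500)&(c[...,0]<550)&(abs(c[...,1]+170)<25)
print('grip',g.sum(),np.median(c[g],0),cv2.minAreaRect(c[g][:,:2].astype(np.float32)),state()['force'])
plan(527,-169.6,6,-3.067)
E
```

```text
[ 211    2   90  111 9347] ((428.085693359375, -176.59561157226562), (60.92485809326172, 51.41440200805664), 4.069124221801758) 5.41661613836979
grip 852 [ 525.97029226 -169.48736647   34.33362627] ((527.2734375, -169.27867126464844), (24.5266170501709, 13.743539810180664), 4.020415782928467) [-0.30468231 -0.20330765  0.19368935]
slide cm [0.15 0.13 5.61] turn deg [-0.05  0.16 -0.06]
```

Consistent with the first view. Descend and grip.

Emit:
{"api": "play_rows", "payload": {"slide": [[0.1, 0.1, 2], [0.1, 0.1, 4], [0.1, 0.1, 5.5], [0.1, 0.1, 5.5], [0.1, 0.1, 5.5], [0.1, 0.1, 5.5], [0.1, 0.1, 5.5], [0.1, 0.1, 5.5], [0.1, 0.1, 5.5], [0.1, 0.1, 5.5], [0.1, 0.1, 5.5], [0.1, 0.1, 5.5]], "turn": [[0, 0, 0], [0, 0, 0], [0, 0, 0], [0, 0, 0], [0, 0, 0], [0, 0, 0], [0, 0, 0], [0, 0, 0], [0, 0, 0], [0, 0, 0], [0, 0, 0], [0, 0, 0]], "gripper": [-1, -1, -1, -1, 0.3, 1, 1, 1, 1, 1, 1, 1]}}

```text
clock: 7.82
ee_pos: [526.4, -169.6, 5.7]
orientation: [-3.141, 0.001, -3.068]
force: [-0.4, 0.3, 5.3]
grip_width: 0.153
finger_force: 59.1
```

```bash
python3 - <<'E'
from h import *
s=state();print(s['force'],s['finger_force'],s['grip_width'],s['ee_pos'])
E
```

```text
[-0.39889729  0.29499341  5.30334275] 59.09715950489044 0.15336962715403793 [ 526.3773673  -169.59846597    5.6764552 ]
```

Emit:
{"api": "play_rows", "payload": {"slide": [[0, 0, -1], [0, 0, -3], [0, 0, -6], [0, 0, -9], [0, 0, -11], [0, 0, -11], [0, 0, -11]], "turn": [[0, 0, 0], [0, 0, 0], [0, 0, 0], [0, 0, 0], [0, 0, 0], [0, 0, 0], [0, 0, 0]], "gripper": [1, 1, 1, 1, 1, 1, 1]}}

```text
clock: 8.7
ee_pos: [525.4, -169.3, 114.4]
orientation: [3.141, -0.001, -3.068]
force: [-0.8, -0.6, -1.2]
grip_width: 0.152
finger_force: 58.5
```

```bash
cat >> h.py <<'E'
def pane():
    T=toolT();p=shot('wrist'); c=cloud(p)
    im=p['image'].astype(int); m=(im[...,1]>im[...,0]+15)&(im[...,1]>im[...,2]+8)
    n,l,s,ce=cv2.connectedComponentsWithStats(m.astype(np.uint8)); m=l==1+s[1:,4].argmax()
    q=c[cv2.erode(m.astype(np.uint8),np.ones((3,3)))>0]; t=(q-T[:3,3])@T[:3,:3]
    print('world',cv2.minAreaRect(q[:,:2].astype(np.float32)),'tool',cv2.minAreaRect(t[:,:2].astype(np.float32)))
    A=np.c_[t[:,:2],np.ones(len(t))];k=np.linalg.lstsq(A,t[:,2],rcond=None)[0];print('tool-plane slopes',k, 'topz mean world',q[:,2].mean())
    return p,c
E
python3 - <<'E'
from h import *
pane(); plan(738,234.3,120,np.pi-.0165); print(state()['force'],state()['ee_pos'])
E
```

```text
world ((432.410888671875, -175.8731231689453), (49.7080078125, 50.387569427490234), 4.2751312255859375) tool ((93.2374267578125, 0.24339866638183594), (50.38789749145508, 49.70710372924805), 89.92816925048828)
tool-plane slopes [ 4.07421494e-02 -2.96968273e-04 -4.14405475e+00] topz mean world 114.80587909472399
slide cm [-24.18  38.69  -0.62] turn deg [ 0.03 -0.12  5.15]
[-0.50929357  0.15007308 -1.71132783] [ 525.21401065 -169.24174149  114.07424952]
```

```bash
python3 - <<'E'
from h import *
p,c=pane(); m=(abs(c[...,2])<12)&(p['range_z']>0)
q=c[m]; q=q[abs(q[:,2]-np.median(q[:,2]))<4]
A=np.c_[q[:,:2],np.ones(len(q))];print(len(q),np.linalg.lstsq(A,q[:,2],rcond=None)[0],q.min(0),q.max(0))
m=np.argwhere((c[...,2]>100)&(c[...,2]<125)); print(m.min(0),m.max(0))
E
```

```text
world ((432.1575622558594, -175.68508911132812), (49.705535888671875, 50.302581787109375), 4.299200534820557) tool ((93.27474212646484, 0.3910636901855469), (50.30194091796875, 49.70307922363281), 89.9024658203125)
tool-plane slopes [ 3.53763760e-02  1.85117487e-04 -3.54474101e+00] topz mean world 114.45801289628234
122545 [ 3.14936033e-04 -5.26476073e-04  3.74650539e-01] [ 365.58073891 -434.58537198   -2.78601116] [772.74142598 135.13594852   4.69072746]
[  0 188] [255 319]
```

Emit:
{"api": "play_rows", "payload": {"slide": [[-2, 3, -0.2], [-4.5, 7, -0.4], [-7, 11, -0.6], [-9.5, 15, -0.6], [-12, 19, -0.6], [-14.5, 23, -0.6], [-17, 27, -0.6], [-19.5, 31, -0.6], [-22, 35, -0.6], [-23.5, 37.5, -0.6], [-24.2, 38.7, -0.6], [-24.2, 38.7, -0.6], [-24.2, 38.7, -0.6], [-24.2, 38.7, -0.6]], "turn": [[0, 0, 0], [0, 0.5, 0.5], [0, 1, 1], [0, 1.5, 1.6], [0, 2, 2.2], [0, 2, 2.8], [0, 2, 3.4], [0, 2, 4], [0, 2, 4.6], [0, 2, 5.1], [0, 2, 5.1], [0, 2, 5.1], [0, 2, 5.1], [0, 2, 5.1]], "gripper": [1, 1, 1, 1, 1, 1, 1, 1, 1, 1, 1, 1, 1, 1]}}

```text
clock: 10.55
ee_pos: [739.0, 232.8, 121.3]
orientation: [-3.139, -0.035, 3.124]
force: [-0.2, -0.2, 0.1]
grip_width: 0.154
finger_force: 58.5
```

```bash
python3 - <<'E'
from h import *
s=state();print(s['ee_pos'],s['orientation'],s['force'])
p,c=pane(); save(p,'w3.png',None,1.5)
T=toolT();im=p['image'].astype(int); m=(im[...,1]>im[...,0]+15)&(im[...,1]>im[...,2]+8)&(abs(c[...,2]-110)<20)
q=c[cv2.erode(m.astype(np.uint8),np.ones((3,3)))>0];A=np.c_[q[:,:2],np.ones(len(q))];print('world slope',np.linalg.lstsq(A,q[:,2],rcond=None)[0])
g=(c[...,2]>125)&(c[...,2]<160)&(abs(c[...,0]-s['ee_pos'][0])<30)&(abs(c[...,1]-s['ee_pos'][1])<7)
print(g.sum(),c[g].mean(0) if g.sum() else '')
E
```

```text
[739.00790098 232.76093797 121.31629653] [-3.13943346 -0.03506812  3.12437652] [-0.21623249 -0.24877696  0.08734497]
world ((645.7905883789062, 234.67604064941406), (50.40711975097656, 49.568485260009766), 89.24886322021484) tool ((93.2300033569336, 0.30933380126953125), (50.40855407714844, 49.58922576904297), 89.78717803955078)
tool-plane slopes [ 3.40451175e-02  1.74742030e-04 -3.26388062e+00] topz mean world 124.67587440317291
world slope [-3.40225904e-02 -2.29361019e-03  1.46606950e+02]
2345 [736.60785281 232.60313854 146.58447551]
```

View pics/w3.png

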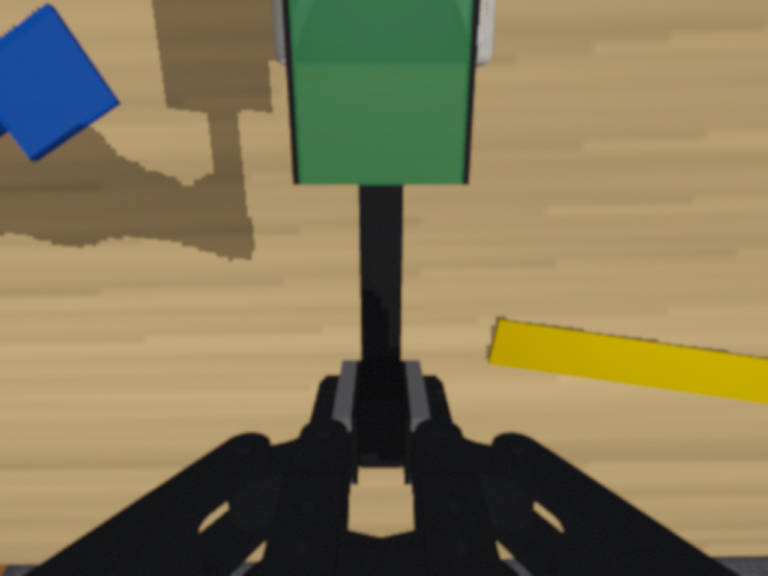

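```bash
python3 - <<'E'
from h import *
T=toolT();p=shot('wrist');c=cloud(p);im=p['image'].astype(int)
m=(im[...,1]>im[...,0]+15)&(im[...,1]>im[...,2]+8)
t=(c-T[:3,3])@T[:3,:3]
for v in range(5,125,12):
    r=m[v]; print(v,r.sum(),np.median(t[v][r],0).round(1),np.percentile(t[v][r][:,2],[5,95]).round(1), end=' | ')
print()
for v in range(130,240,12): print(v,t[v,245:262].mean(0).round(1))
E
```

```text
5 124 [115.9   0.2   0.4] [-0.6  1.4] | 17 122 [111.6   0.2   0.6] [-0.6  1.6] | 29 122 [107.1   0.3   0.5] [-0.6  1.8] | 41 120 [102.6   0.3   0.6] [-0.6  1.8] | 53 118 [97.9  0.3  0.6] [-0.8  1.5] | 65 118 [93.2  0.3  0.3] [-0.7  1.7] | 77 116 [88.3  0.3  0.5] [-0.6  1.6] | 89 114 [83.3  0.3  0.4] [-0.7  1.4] | 101 114 [78.2  0.3  0.5] [-0.4  1.5] | 113 112 [73.   0.3  0.5] [-0.8  1.2] | 
130 [65.4  0.1 -0.1]
142 [61.2  0.3 -8. ]
154 [54.1  0.1  0.5]
166 [48.3  0.1  0.5]
178 [42.3  0.1  0.5]
190 [36.2  0.1  0.3]
202 [29.9  0.1  0.5]
214 [23.6  0.1 -0. ]
226 [20.7  0.4 -8.1]
238 [10.5  0.2 -0.6]
```

```bash
python3 - <<'E'
from h import *
plan(738,234.2,53,np.pi-.0165)
E
```

```text
slide cm [-0.13  0.1   6.86] turn deg [-0.09 -1.99 -0.01]
```

Emit:
{"api": "play_rows", "payload": {"slide": [[0, 0, 1], [-0.1, 0.1, 3], [-0.1, 0.1, 5], [-0.1, 0.1, 6.3], [-0.1, 0.1, 6.8], [-0.1, 0.1, 6.8], [-0.1, 0.1, 6.8]], "turn": [[0, -0.5, 0], [0, -1, 0], [0, -2, 0], [0, -2, 0], [0, -2, 0], [0, -2, 0], [0, -2, 0]], "gripper": [1, 1, 1, 1, 1, 1, 1]}}

```text
clock: 11.52
ee_pos: [738.3, 235.1, 54.3]
orientation: [-3.14, 0.001, 3.126]
force: [1.1, -0.2, -0.6]
grip_width: 0.151
finger_force: 58.5
```

```bash
cat >> h.py <<'E'
def where():
    s=state();P=s['ee_pos'];a=.0165;O=np.array([557,237.35]);ex=np.array([-np.cos(a),np.sin(a)]);ey=np.array([-np.sin(a),-np.cos(a)])
    d=P[:2]-O;print('pane stage x',round(d@ex+99,1),'y',round(d@ey,1),'tcp z',round(P[2],1),'ori',s['orientation'].round(4),'F',s['force'].round(1),'t',s['clock'])
E
python3 - <<'E'
from h import *
where(); plan(738,234.2,45.5,np.pi-.0165)
p=shot('wrist'); save(p,'w4.png',None,1.5)
b=shot('top'); save(b,'t4.png',(150,160,260,260),5)
E
```

```text
pane stage x -82.3 y -0.7 tcp z 54.3 ori [-3.1404e+00  1.4000e-03  3.1258e+00] F [ 1.1 -0.2 -0.6] t 11.525
slide cm [ 0.03 -0.09  0.88] turn deg [-0.07  0.08  0.04]
```

View pics/w4.png

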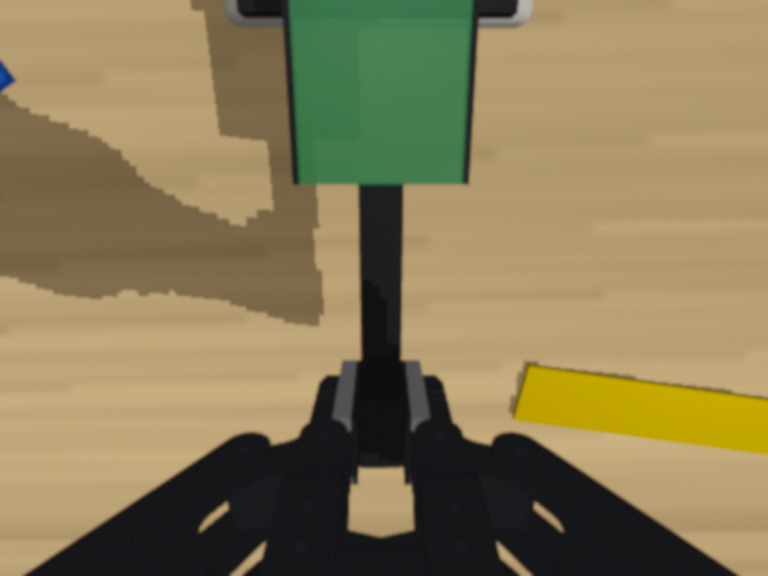

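View pics/t4.png

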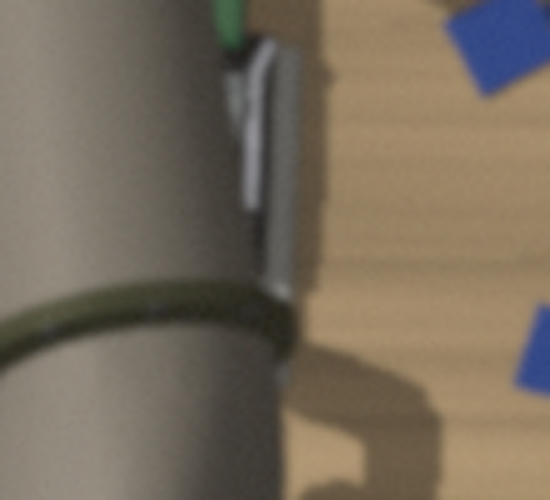

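Wrist view: the pane (288–475) is centred on the deck's entry edge (230–532) at v≈22. Lowering gently.

Emit:
{"api": "play_rows", "payload": {"slide": [[0, 0, 0.3], [0, -0.05, 0.6], [0, -0.05, 0.8], [0, -0.05, 0.8], [0, -0.05, 0.8], [0, -0.05, 0.8]], "turn": [[0, 0, 0], [0, 0, 0], [0, 0, 0], [0, 0, 0], [0, 0, 0], [0, 0, 0]], "gripper": [1, 1, 1, 1, 1, 1]}}

```text
clock: 12.38
ee_pos: [737.6, 234.5, 45.3]
orientation: [-3.14, -0.0, 3.126]
force: [-0.8, -1.2, 1.2]
grip_width: 0.153
finger_force: 58.8
```

```bash
python3 -c "
from h import *
where()"
```

```text
pane stage x -81.6 y -0.2 tcp z 45.3 ori [-3.1399e+00 -1.0000e-04  3.1260e+00] F [-0.8 -1.2  1.2] t 12.375
```

Emit:
{"api": "play_rows", "payload": {"slide": [[0.3, 0, 0], [0.6, 0, 0], [0.9, 0, 0], [1.2, 0, 0], [1.5, 0, 0], [1.5, 0, 0]], "turn": [[0, 0, 0], [0, 0, 0], [0, 0, 0], [0, 0, 0], [0, 0, 0], [0, 0, 0]], "gripper": [1, 1, 1, 1, 1, 1]}}

```text
clock: 13.12
ee_pos: [722.3, 235.0, 45.3]
orientation: [-3.14, -0.0, 3.126]
force: [0.9, 0.0, 1.6]
grip_width: 0.154
finger_force: 58.9
```

```bash
python3 -c "
from h import *
where()"
```

```text
pane stage x -66.3 y -0.3 tcp z 45.3 ori [-3.1401e+00 -4.0000e-04  3.1261e+00] F [0.9 0.  1.6] t 13.125
```

Emit:
{"api": "play_rows", "payload": {"slide": [[0.2, 0, 0], [0.4, 0, 0], [0.6, 0, 0], [0.8, 0, 0], [0.8, 0, 0]], "turn": [[0, 0, 0], [0, 0, 0], [0, 0, 0], [0, 0, 0], [0, 0, 0]], "gripper": [1, 1, 1, 1, 1]}}

```text
clock: 13.75
ee_pos: [715.8, 234.8, 45.9]
orientation: [-3.14, 0.003, 3.126]
force: [5.7, 0.8, 1.1]
grip_width: 0.156
finger_force: 58.8
```

Emit:
{"api": "play_rows", "payload": {"slide": [[0.2, 0, 0], [0.4, 0, 0], [0.6, 0, 0], [0.8, 0, 0], [0.8, 0, 0]], "turn": [[0, 0, 0], [0, 0, 0], [0, 0, 0], [0, 0, 0], [0, 0, 0]], "gripper": [1, 1, 1, 1, 1]}}

```text
clock: 14.38
ee_pos: [708.2, 234.5, 46.0]
orientation: [-3.14, 0.004, 3.125]
force: [5.1, -0.3, 1.5]
grip_width: 0.152
finger_force: 58.8
```

Emit:
{"api": "play_rows", "payload": {"slide": [[0.25, 0, 0], [0.5, 0, 0], [0.75, 0, 0], [1, 0, 0], [1, 0, 0]], "turn": [[0, 0, 0], [0, 0, 0], [0, 0, 0], [0, 0, 0], [0, 0, 0]], "gripper": [1, 1, 1, 1, 1]}}

```text
clock: 15.0
ee_pos: [697.6, 234.8, 45.8]
orientation: [-3.14, 0.002, 3.125]
force: [4.8, -0.9, 2.1]
grip_width: 0.153
finger_force: 58.9
```

```bash
python3 - <<'E'
from h import *
where()
for n in('scene',):
    p=shot(n);f=192/np.tan(np.radians(p['fovy'])/2);q=np.linalg.inv(p['W'])@np.array([585,237,45,1]);u,v=q[0]/q[2]*f+p['cx'],q[1]/q[2]*f+p['cy'];u,v=int(u),int(v)
    save(p,'s5.png',(u-50,v-37,u+50,v+38),8)
E
```

```text
pane stage x -41.7 y 0.3 tcp z 45.8 ori [-3.1400e+00  2.3000e-03  3.1254e+00] F [ 4.8 -0.9  2.1] t 15.0
```

View pics/s5.png

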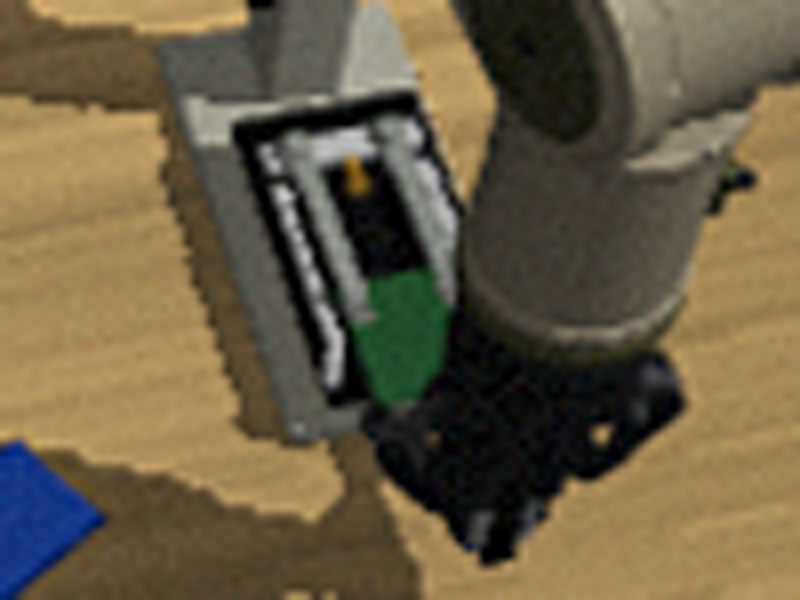

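Both clips are riding on the glass. Advance to just before the earliest buffer contact.

Emit:
{"api": "play_rows", "payload": {"slide": [[0.3, 0, 0], [0.6, 0, 0], [0.9, 0, 0], [1.2, 0, 0], [1.5, 0, 0], [1.8, 0, 0], [2, 0, 0], [2, 0, 0]], "turn": [[0, 0, 0], [0, 0, 0], [0, 0, 0], [0, 0, 0], [0, 0, 0], [0, 0, 0], [0, 0, 0], [0, 0, 0]], "gripper": [1, 1, 1, 1, 1, 1, 1, 1]}}

```text
clock: 16.05
ee_pos: [677.6, 235.2, 45.8]
orientation: [-3.14, 0.002, 3.125]
force: [5.0, -2.0, 2.6]
grip_width: 0.154
finger_force: 58.8
```

Emit:
{"api": "play_rows", "payload": {"slide": [[0.2, 0, 0], [0.4, 0, 0], [0.6, 0, 0], [0.8, 0, 0], [1, 0, 0], [1, 0, 0], [1, 0, 0]], "turn": [[0, 0, 0], [0, 0, 0], [0, 0, 0], [0, 0, 0], [0, 0, 0], [0, 0, 0], [0, 0, 0]], "gripper": [1, 1, 1, 1, 1, 1, 1]}}

```text
clock: 16.92
ee_pos: [667.7, 235.3, 45.8]
orientation: [-3.14, 0.002, 3.125]
force: [4.9, -0.6, 2.3]
grip_width: 0.151
finger_force: 58.8
```

```bash
python3 -c "
from h import *
where()"
```

```text
pane stage x -11.7 y 0.2 tcp z 45.8 ori [-3.1400e+00  2.2000e-03  3.1254e+00] F [ 4.9 -0.6  2.3] t 16.925
```

Emit:
{"api": "play_rows", "payload": {"slide": [[0.15, 0, 0], [0.3, 0, 0], [0.45, 0, 0], [0.6, 0, 0], [0.6, 0, 0], [0.6, 0, 0]], "turn": [[0, 0, 0], [0, 0, 0], [0, 0, 0], [0, 0, 0], [0, 0, 0], [0, 0, 0]], "gripper": [1, 1, 1, 1, 1, 1]}}

```text
clock: 17.68
ee_pos: [661.7, 235.4, 45.8]
orientation: [-3.14, 0.002, 3.125]
force: [5.4, -1.2, 1.8]
grip_width: 0.151
finger_force: 58.8
```

Emit:
{"api": "play_rows", "payload": {"slide": [[0.1, 0, 0], [0.2, 0, 0], [0.3, 0, 0], [0.4, 0, 0], [0.4, 0, 0], [0.4, 0, 0]], "turn": [[0, 0, 0], [0, 0, 0], [0, 0, 0], [0, 0, 0], [0, 0, 0], [0, 0, 0]], "gripper": [1, 1, 1, 1, 1, 1]}}

```text
clock: 18.42
ee_pos: [657.8, 235.5, 45.8]
orientation: [-3.14, 0.002, 3.125]
force: [6.2, -0.9, 2.7]
grip_width: 0.15
finger_force: 58.8
```

Emit:
{"api": "play_rows", "payload": {"slide": [[0.1, 0, 0], [0.2, 0, 0], [0.3, 0, 0], [0.3, 0, 0], [0.3, 0, 0]], "turn": [[0, 0, 0], [0, 0, 0], [0, 0, 0], [0, 0, 0], [0, 0, 0]], "gripper": [1, 1, 1, 1, 1]}}

```text
clock: 19.05
ee_pos: [654.8, 235.5, 45.8]
orientation: [-3.14, 0.002, 3.125]
force: [5.1, -0.6, 2.3]
grip_width: 0.154
finger_force: 58.8
```

Emit:
{"api": "play_rows", "payload": {"slide": [[0.1, 0, 0], [0.2, 0, 0], [0.2, 0, 0], [0.2, 0, 0]], "turn": [[0, 0, 0], [0, 0, 0], [0, 0, 0], [0, 0, 0]], "gripper": [1, 1, 1, 1]}}

```text
clock: 19.55
ee_pos: [652.8, 235.5, 45.8]
orientation: [-3.14, 0.002, 3.125]
force: [4.5, -0.3, 1.9]
grip_width: 0.15
finger_force: 58.8
```

Emit:
{"api": "play_rows", "payload": {"slide": [[0.1, 0, 0], [0.2, 0, 0], [0.2, 0, 0], [0.2, 0, 0]], "turn": [[0, 0, 0], [0, 0, 0], [0, 0, 0], [0, 0, 0]], "gripper": [1, 1, 1, 1]}}

```text
clock: 20.05
ee_pos: [651.2, 235.5, 45.8]
orientation: [-3.14, 0.003, 3.125]
force: [6.5, -0.5, 1.0]
grip_width: 0.153
finger_force: 58.7
```

```bash
python3 -c "
from h import *
where()
p=shot('wrist');save(p,'w6.png',(150,0,362,130),3.5)"
```

```text
pane stage x 4.8 y 0.3 tcp z 45.8 ori [-3.1401e+00  3.1000e-03  3.1253e+00] F [ 6.5 -0.5  1. ] t 20.05
```

View pics/w6.png

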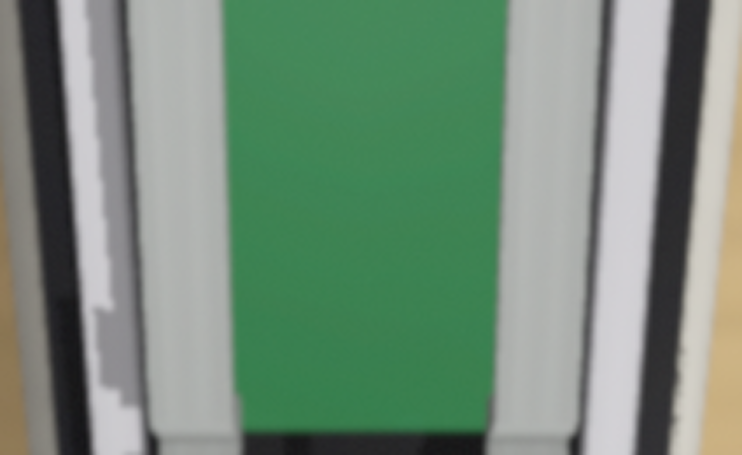

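The pane's back edge (v≈430 in the crop) is still under the clip noses. The buffer has just been met at x≈+4, so the snap is expected near +10.

Emit:
{"api": "play_rows", "payload": {"slide": [[0.1, 0, 0], [0.2, 0, 0], [0.2, 0, 0], [0.2, 0, 0]], "turn": [[0, 0, 0], [0, 0, 0], [0, 0, 0], [0, 0, 0]], "gripper": [1, 1, 1, 1]}}

```text
clock: 20.6
ee_pos: [649.3, 235.6, 45.9]
orientation: [-3.14, 0.003, 3.125]
force: [8.6, 0.1, 0.4]
grip_width: 0.156
finger_force: 58.7
```

Emit:
{"api": "play_rows", "payload": {"slide": [[0.1, 0, 0], [0.1, 0, 0], [0.1, 0, 0]], "turn": [[0, 0, 0], [0, 0, 0], [0, 0, 0]], "gripper": [1, 1, 1]}}

```text
clock: 20.98
ee_pos: [648.1, 235.6, 45.8]
orientation: [-3.14, 0.003, 3.125]
force: [8.0, 0.1, 0.9]
grip_width: 0.153
finger_force: 58.7
```

Emit:
{"api": "play_rows", "payload": {"slide": [[0.1, 0, 0], [0.1, 0, 0], [0.1, 0, 0]], "turn": [[0, 0, 0], [0, 0, 0], [0, 0, 0]], "gripper": [1, 1, 1]}}

```text
clock: 21.35
ee_pos: [646.9, 235.6, 45.8]
orientation: [-3.14, 0.003, 3.125]
force: [5.5, 0.7, 1.3]
grip_width: 0.152
finger_force: 58.8
```

The force dropped; check with the picture.

```bash
python3 -c "
from h import *
where()
p=shot('wrist');where();save(p,'w7.png',(150,60,362,150),3.5)
T=toolT();c=cloud(p);t=c[...,2]
for v in range(90,130,3): print(v, t[v,203:212].mean().round(1),t[v,300:309].mean().round(1),t[v,240:270].mean().round(1))"
```

```text
pane stage x 9.0 y 0.3 tcp z 45.8 ori [-3.1401e+00  2.7000e-03  3.1253e+00] F [5.5 0.7 1.3] t 21.35
pane stage x 9.1 y 0.3 tcp z 45.8 ori [-3.1401e+00  2.6000e-03  3.1253e+00] F [ 5.6 -0.4  1.6] t 21.4
90 53.5 53.4 45.2
93 53.3 53.4 45.3
96 53.2 53.4 45.4
99 53.3 53.4 45.4
102 53.8 53.3 45.6
105 53.3 53.4 45.5
108 68.6 53.4 45.3
111 53.5 53.7 45.5
114 53.6 68.7 45.6
117 68.7 53.7 45.4
120 53.8 53.6 45.3
123 53.4 53.1 45.3
126 53.9 53.9 45.3
129 53.7 54.1 45.3
```

View pics/w7.png

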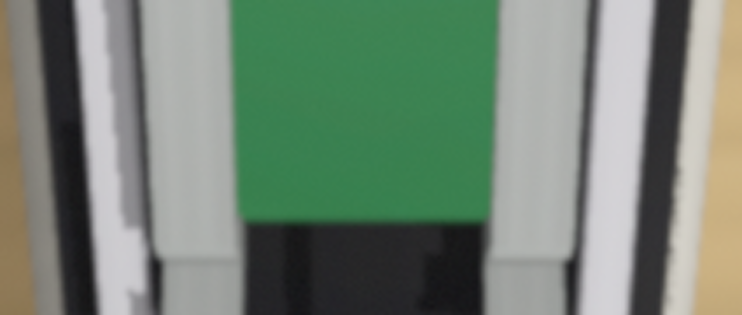

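```bash
cat >> h.py <<'E'
def clips():
    p=shot('wrist');c=cloud(p);z=c[...,2]
    for a,b in((198,216),(292,312)): 
        q=z[80:128,a:b]; print(np.median(q[q<60]).round(2), [np.median(z[v:v+8,a:b]).round(1) for v in range(50,150,12)])
    where()
E
python3 -c "
from h import *
clips()"
```

```text
53.56 [np.float64(52.9), np.float64(53.1), np.float64(53.3), np.float64(53.4), np.float64(53.5), np.float64(53.7), np.float64(53.9), np.float64(48.4), np.float64(51.0)]
53.35 [np.float64(52.8), np.float64(52.9), np.float64(52.9), np.float64(53.1), np.float64(53.3), np.float64(53.6), np.float64(53.7), np.float64(48.0), np.float64(50.7)]
pane stage x 9.1 y 0.3 tcp z 45.8 ori [-3.1401e+00  2.7000e-03  3.1253e+00] F [ 6.4 -0.1  1.7] t 21.45
```

Emit:
{"api": "play_rows", "payload": {"slide": [[0.05, 0, 0], [0.05, 0, 0], [0.05, 0, 0]], "turn": [[0, 0, 0], [0, 0, 0], [0, 0, 0]], "gripper": [1, 1, 1]}}

```text
clock: 21.82
ee_pos: [646.2, 235.6, 45.7]
orientation: [-3.14, 0.002, 3.125]
force: [5.0, -0.4, 2.3]
grip_width: 0.153
finger_force: 58.9
```

```bash
python3 -c "
from h import *
clips()"
```

```text
52.19 [np.float64(52.0), np.float64(51.8), np.float64(52.1), np.float64(51.9), np.float64(52.2), np.float64(52.2), np.float64(52.3), np.float64(46.8), np.float64(49.0)]
51.35 [np.float64(51.3), np.float64(51.4), np.float64(51.3), np.float64(51.4), np.float64(51.3), np.float64(51.4), np.float64(51.2), np.float64(45.7), np.float64(47.9)]
pane stage x 9.8 y 0.2 tcp z 45.8 ori [-3.1401e+00  2.3000e-03  3.1254e+00] F [ 5.  -0.9  1.7] t 21.875
```

The clips are dropping (from 53.7 to about 51.3 and 52.2 at the nose). A little more.

Emit:
{"api": "play_rows", "payload": {"slide": [[0.05, 0, 0], [0.05, 0, 0], [0.05, 0, 0]], "turn": [[0, 0, 0], [0, 0, 0], [0, 0, 0]], "gripper": [1, 1, 1]}}

```text
clock: 22.25
ee_pos: [645.9, 235.7, 45.8]
orientation: [-3.14, 0.003, 3.125]
force: [5.2, -0.0, 1.8]
grip_width: 0.151
finger_force: 58.8
```

```bash
python3 -c "
from h import *
clips()"
```

```text
51.35 [np.float64(51.2), np.float64(51.3), np.float64(51.4), np.float64(51.4), np.float64(51.2), np.float64(51.5), np.float64(51.4), np.float64(45.8), np.float64(48.0)]
51.35 [np.float64(51.2), np.float64(51.3), np.float64(51.3), np.float64(51.4), np.float64(51.3), np.float64(51.4), np.float64(51.4), np.float64(45.8), np.float64(47.7)]
pane stage x 10.1 y 0.2 tcp z 45.8 ori [-3.1401e+00  2.6000e-03  3.1254e+00] F [ 6.1 -0.7  1.5] t 22.3
```

Both clips are flat at 51.35, so they have snapped. Ease off, release and rise.

Emit:
{"api": "play_rows", "payload": {"slide": [[-0.03, 0, 0], [-0.05, 0, 0], [-0.05, 0, 0], [-0.05, 0, 0], [-0.05, 0, 0], [-0.05, 0, 0], [-0.05, 0, 0], [-0.05, 0, 0], [-0.05, 0, -1], [-0.05, 0, -3], [-0.05, 0, -6], [-0.05, 0, -10], [-0.05, 0, -14], [-0.05, 0, -14], [-0.05, 0, -14]], "turn": [[0, 0, 0], [0, 0, 0], [0, 0, 0], [0, 0, 0], [0, 0, 0], [0, 0, 0], [0, 0, 0], [0, 0, 0], [0, 0, 0], [0, 0, 0], [0, 0, 0], [0, 0, 0], [0, 0, 0], [0, 0, 0], [0, 0, 0]], "gripper": [1, 1, 0.6, 0.3, 0, -0.5, -1, -1, -1, -1, -1, -1, -1, -1, -1]}}

```text
clock: 24.18
ee_pos: [645.2, 236.3, 186.2]
orientation: [-3.141, 0.001, 3.126]
force: [-0.3, 0.4, 0.2]
grip_width: 1.003
finger_force: 0.0
```

```bash
python3 - <<'E'
from h import *
where()
p=shot('wrist');c=cloud(p);save(p,'w8.png',None,1.5)
im=p['image'].astype(int); m=(im[...,1]>im[...,0]+15)&(im[...,1]>im[...,2]+8)
n,l,s,ce=cv2.connectedComponentsWithStats(m.astype(np.uint8)); m=l==1+s[1:,4].argmax();q=c[m]
print('pane z',np.median(q[:,2]),cv2.minAreaRect(q[:,:2].astype(np.float32)))
z=c[...,2]
for y in(237.1-21,237.1+21):
    for x in range(510,600,12):
        k=(abs(c[...,0]-x)<5)&(abs(c[...,1]-y)<3.5)&(z>30)&(z<60);print(np.median(z[k]).round(1) if k.any() else None,end=' ')
    print()
E
```

```text
pane stage x 10.8 y -0.4 tcp z 186.2 ori [-3.1406e+00  9.0000e-04  3.1259e+00] F [-0.3  0.4  0.2] t 24.175
pane z 45.4824355655262 ((547.39892578125, 237.44915771484375), (32.45295715332031, 62.35626220703125), 89.2568359375)
51.5 51.3 51.3 51.2 51.6 51.6 50.1 47.8 
51.5 51.5 51.4 51.3 51.2 51.3 50.8 48.2
```

View pics/w8.png

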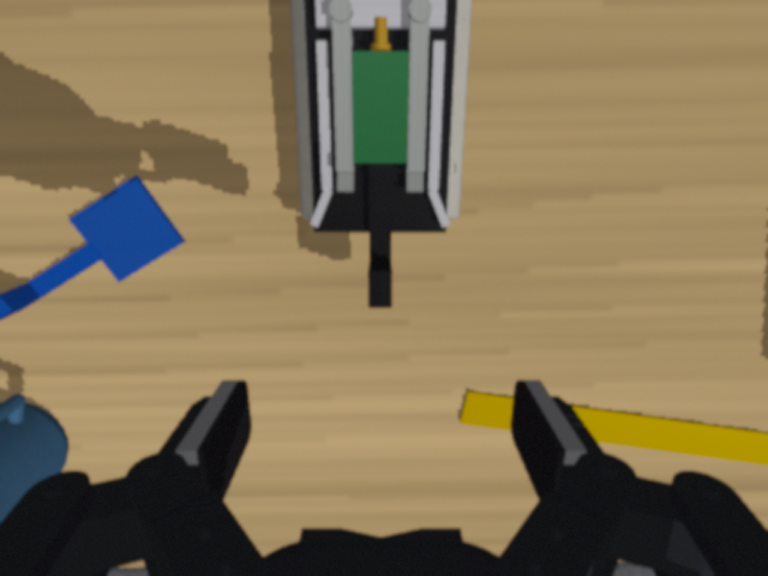

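The green pane (355–408, 50–163) lies square and flat on the deck. Its back edge is ahead of the clip tips (v≈190), both clips are flat, the gripper is clear and the plate is locked. Handing in.

```bash
python3 -c "
from cell import *
print(close_job())"
```

```text
the job is handed in; nothing more can be done
None
```

The green plate is loaded and released, with both clips down flat behind its back edge and the wrist force along the push never reading above about 9 N; the job was handed in at about 24 s, and no verdict was reported.

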